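# Strip a solder sucker: release its plunger and draw it out of the barrel

### The job

The solder sucker held in the little vice needs cleaning. Give its end cap the part turn anticlockwise (looking down on the grip) until you feel the stop, which frees the bayonet, then draw the plunger straight out along the leaning barrel without wrenching it, and lower it gently, piston end down, into the open tin (not the mug). Leave the nozzle, the solder reel, the cutters and the mug where they are, and the tin standing.

Things in the scene. Friction and masses are not known exactly. Their poses are not given: they have to be found in the camera images.
- plunger_center (a point): Plunger of the solder sucker: one loose rigid part, 146 mm long, about 90 g, standing in the barrel. Point on its axis, half-way along; its z axis runs along the plunger from piston end to grip. From the piston end: bright steel shaft of diameter 18 mm, 102.5 mm long; black end cap of diameter 33 mm, 9 mm thick; black flat-sided grip, 24 mm along its x axis, 14 mm thick along its y axis, 34.5 mm long.
- plunger_grip (a point): The point on the plunger's axis to hold: in the black flat-sided grip (14 mm across the flats, along its y axis), 11 mm below its top and 23.5 mm above the top of the cap. 62 mm from plunger_center. Axes as plunger_center.
- plunger_cap (a point): Middle of the cap's underside, 29.5 mm from plunger_center. At the start it rests on the barrel's mouth, hiding two bayonet lugs on the shaft, locked under the mouth's lip. Turned anticlockwise seen from above the grip, the lugs come free after 30 to 80 degrees, different each time and not visible, and meet a hard stop; they pass the lip at the stop and up to 8 degrees before it. Turning and drawing take only a few newtons.
- plunger_foot (a point): Centre of the plunger's piston end (flat, diameter 18 mm with a 2 mm chamfer), 73 mm from plunger_center. At the start it is 102.5 mm down inside the barrel.
- barrel_mouth (a point): Centre of the mouth of the barrel, an aluminium tube of diameter 28 mm with a black collar of 35 mm, clamped fast in the vice. Its z axis is the axis of the bore, pointing out of the mouth; it leans 25 degrees from vertical, towards the vice's own -x side. The bore is 1 mm wider than the shaft all along, so the plunger must be drawn along this axis for 102.5 mm to come clear.
- vice: Small dark steel ball-joint vice fixed to the table; origin under the middle of its round base (diameter 100 mm), z up. Its leaning head is up to 75 mm across in x; a screw with a cross bar sticks out up to 95 mm towards its own -y side, about 95 mm above the table.
- tin_center (a point): Open steel food tin, plain, without a handle, standing loose on the table: outer diameter 76 mm, inner 70 mm, 98 mm high, 200 g. This point is on its axis, half-way up (49 mm above the table); z up.
- tin_floor (a point): Centre of the tin's inner floor, 4 mm above the table.
- mug_center (a point): White mug with a handle, diameter 80 mm, 92 mm high, standing on the table; point half-way up on its axis. A bystander.
- nozzle: The sucker's white nozzle, already unscrewed: a cone of diameter 25 mm, 52 mm high, standing tip up; origin at the centre of its underside. A bystander.
- reel: Solder reel standing on end, diameter 64 mm, 45 mm high; origin at the centre of its underside. A bystander.
- cutters: Side cutters with red handles lying flat, 140 mm long, 16 mm high; origin under the joint, handles towards -x. A bystander.
Things that resemble listed ones, but are neither listed nor needed, are in the scene too. Leave any pink look-alike of the part that bears plunger_center alone.

How it is judged:
By the outcome, as a careful person would: the job done as asked, in the order asked, and still so for the second after the job is handed in, with the robot touching nothing.
It also fails if it takes over 70 s, if anything falls off the work surface, if the arm or the gripper's body presses on something with over 40 N, if the wrist force passes 120 N, or if a joint passes its speed limit or range.

### The arm

A 6-joint arm with a two-finger parallel gripper is mounted at the origin on the work surface. World frame = base frame: x ahead of the robot, y to its left, z up, the work surface at z = 0. Lengths are in m, angles in degrees, forces in N, time in s.
With the tool pointing down it reaches from about 0.25 to 0.725 m from the base axis. Payload 9.7 kg.
Tool frame: the origin (TCP) lies between the finger pads; the fingertips stand 22 mm ahead of it and the grasp point (between the pads) lies 3 mm ahead of it; z points along the fingers, y is the line along which they close (so a half turn about z gives the same grasp; the last joint's range is limited). The gripper opens to 85 mm and grips with 20 to 120 N. Pads are 22 mm wide; open, the fingers measure 114 mm over their backs; the gripper's body (76 mm by 85 mm) begins 54 mm behind the grasp point. The pads swing forward as they close: fully open they stand 13 mm farther back than shut.
Start: joints at [-75.057, 4.979, 10.078, 95.1, 0, 90], TCP at [0.142, -0.531, 0.253] pointing down, gripper open.
Joint ranges: [-179.16, 179.16], [-48.56, 103.87], [-65.8, 70.77], [-126.05, 130.52], [-82.76, 87.17], [-180, 180]. Speed limits (degrees/s): [127.2, 127.2, 147.25, 180, 180, 180].

### API

Orientations are given as [roll, pitch, yaw] about the fixed x, y, z axes, in that order (R = Rz(yaw) Ry(pitch) Rx(roll)).
In Python, from workcell import bot, viewer, finder gives the robot as it stands.
- The arm moves only by the tool move_arm, never from a script. Its arguments are lists of equal length, an entry for each row: "offset": the shift along the tool's x, y, z in cm, a list of three; "twist": the turn, a rotation vector about the tool's x, y, z in rad, a list of three; "grip": the opening, from 0 (shut) to 1 (fully open). In form: {"offset": [[x, y, z], ...], "twist": [[ax, ay, az], ...], "grip": [grip, ...]}. A call has 1 to 5 rows; each row shifts and turns the commanded pose from where the row before left it, along the tool's axes as they then stand; what a row does not reach is not made up. A row lasts 1/10 s, in which the tool goes at most 50 mm and 8.59 degrees, less where a joint would pass 70% of its speed; a pose out of reach is approached as far as the arm can. A call is refused whole if a number of a shift passes 5 or a number of a turn 0.15, either way. A call with a gripper value outside its range is refused whole. The fingers move at their own pace and stop on an object; "force" is the grip in N (left out, the last holds). Time passes only in rows, so rows that do not move let the fingers close. It gives the time, the measured TCP pose, the force, the opening and the grip force at its end, in the units of the state.
- bot.get_obs(): the state, without advancing time (a new reading comes with each control period).
- viewer.camera(name): name is "scene" or "side" or "wrist"; returns a dict with "color" (400x640x3 uint8, red, green, blue), "depth" (400x640 float32, m along the optical axis (not along the pixel's ray), 0 where there is no reading), "vfov" (degrees; the focal length in pixels is half the picture's height over the tangent of half this angle, whatever the lens; pixels are square), "cx", "cy" (the principal point, pixels), "position" and "attitude" of the camera in the world; the wrist camera has in their place "tool_from_camera" (4x4, takes a point from camera to tool coordinates, whose origin is the TCP and whose axes are the flange's). Camera axes: x right, y down, z forward; pixel columns grow to the right and rows downward; lengths in m; the calibration is good to about 2 mm. A picture is of the moment at which its call begins: read the wrist's pose just before it.
- bot.job_done(): hands the job in; it is judged then, once.
Trained networks look in a picture, given as the dict that the camera call returned (one of the last four; its "shot" number tells which), for a name from the list of things; names that differ only in an ending like _2 or _b are one class to them, and where a whole thing is asked for, a point or a joint stands for the part that bears it (a point fixed in the world has none). Each returns a list of dicts, best first, with "p" (0 to 1); they miss things now and then, are a little off and sometimes report something else, mostly with a low value. They report only what shows in the picture. A call takes as long as a camera call. They do not tell look-alikes from the thing itself.
- finder.boxes_of(picture, thing): "position" ([column, row] in pixels, amid what is visible of it).
- finder.pinpoint(picture, thing): "position" ([column, row] in pixels: a listed point, or the origin of a listed thing).
The state is a dict: "time": time; "q": joint angles; "qd": joint speeds; "joint_efforts": joint torques, N m; "ee_pos": TCP position; "tcp_rot": TCP orientation; "wrist_force": force on the tool from outside, world axes, zero at the start; "torque": the same for the moment, N m; "opening": finger opening in m; "grasp_force": force on a finger pad.
Only numpy, scipy, OpenCV 4.12 (cv2) and the standard library are available. Lean on these libraries where they do the work, as an engineer would, in place of code of your own. Each camera call takes 0.05 s, during which the arm holds its last target. There are 200 camera calls.

## Working session

There is one attempt and no reset: what is moved stays moved. The work goes in short steps, Python scripts to look and compute and a tool call to move; the robot and the scene stay as the last step left them, time stands still between calls to the robot, and variables do not carry over. Pictures are saved under pics/ and viewed, at most 10 in all, crops included, and the job is handed in when it is done.

Besides the shell and the picture viewer there is one more tool, called as a command line: name --argument value ..., lists and objects as JSON in quotes. move_arm: Moves the arm, as the interface text tells. Its arguments: {"type":"object","properties":{"offset":{"type":"array","items":{"type":"array","items":{"type":"number"}}},"twist":{"type":"array","items":{"type":"array","items":{"type":"number"}}},"grip":{"type":"array","items":{"type":"number"}},"force":{"type":"number"}},"required":["offset","twist","grip"]}

```bash
ls; mkdir -p pics; cat > h.py <<'E'
import numpy as np, cv2
from scipy.spatial.transform import Rotation as R
from workcell import bot, viewer, finder
def rot(a):
    a=np.array(a,float)
    if a.shape==(3,3): return a
    if a.shape==(4,): return R.from_quat(a).as_matrix()
    return R.from_euler('xyz',a,degrees=True).as_matrix()
def shot(name):
    o=bot.get_obs(); p=viewer.camera(name)
    if 'tool_from_camera' in p:
        T=np.eye(4); T[:3,:3]=rot(o['tcp_rot']); T[:3,3]=o['ee_pos']; T=T@np.array(p['tool_from_camera'])
    else:
        T=np.eye(4); T[:3,:3]=rot(p['attitude']); T[:3,3]=p['position']
    p['T']=T; p['f']=200/np.tan(np.radians(p['vfov'])/2); return p
def ray(p,uv):
    d=np.array([(uv[0]-p['cx'])/p['f'],(uv[1]-p['cy'])/p['f'],1]); return p['T'][:3,3],p['T'][:3,:3]@d
def onz(p,uv,z):
    o,d=ray(p,uv); return o+d*(z-o[2])/d[2]
def dep(p,uv):
    u,v=int(round(uv[0])),int(round(uv[1])); w=p['depth'][max(v-1,0):v+2,max(u-1,0):u+2]; w=w[w>0]
    o,d=ray(p,uv); return o+d*np.median(w) if w.size else None
def tri(rs):
    A=np.zeros((3,3));b=np.zeros(3)
    for o,d in rs:
        d=d/np.linalg.norm(d); M=np.eye(3)-np.outer(d,d); A+=M;b+=M@o
    x=np.linalg.solve(A,b); return x,[np.linalg.norm(np.cross(x-o,d/np.linalg.norm(d))) for o,d in rs]
def proj(p,X):
    c=np.linalg.inv(p['T'])@np.append(X,1); return np.array([p['cx']+p['f']*c[0]/c[2],p['cy']+p['f']*c[1]/c[2]])
def save(p,n): cv2.imwrite('pics/'+n,p['color'][...,::-1])
E
cat > a.py <<'E'
from h import *
np.set_printoptions(precision=3,suppress=True)
print(bot.get_obs())
ims=[]
for n in ['scene','side']:
    p=shot(n); ims.append(p['color'][...,::-1])
    if n=='scene': print({k:p[k] for k in ['vfov','cx','cy','position','attitude']})
    for t in ['plunger_grip','plunger_cap','barrel_mouth','vice','tin_center','mug_center','nozzle','reel','cutters']:
        r=finder.pinpoint(p,t)
        print(n,t,[(np.round(x['position']),round(x['p'],2),dep(p,x['position'])) for x in r[:3]])
    save(p,n+'0.png')
E
python3 a.py
```

```text
pics
{'time': 0.0, 'q': array([-75.058,   5.01 ,  10.033,  95.101,   0.001,  90.   ]), 'qd': array([-0.065,  0.023, -0.042,  0.074,  0.017,  0.048]), 'joint_efforts': array([ -0.   , -52.039,  46.481,   0.016,   0.   ,   0.   ]), 'ee_pos': array([ 0.142, -0.531,  0.253]), 'tcp_rot': array([-179.922,   -0.001,   14.942]), 'wrist_force': array([ 0.73 , -0.162,  0.198]), 'torque': array([ 0.009,  0.084, -0.003]), 'grasp_force': 0.0, 'opening': 0.08517501407120313}
{'vfov': 49.46888286173252, 'cx': 317.28202965614713, 'cy': 200.50458039025068, 'position': array([ 1.488, -0.102,  0.753]), 'attitude': array([-123.057,    0.53 ,   83.502])}
scene plunger_grip [(array([279., 223.]), 0.71, array([ 0.479, -0.103,  0.027])), (array([348., 179.]), 0.59, array([0.58 , 0.073, 0.216])), (array([211., 232.]), 0.48, array([ 0.516, -0.29 ,  0.038]))]
scene plunger_cap [(array([345., 191.]), 0.72, array([0.598, 0.062, 0.193])), (array([280., 228.]), 0.55, array([ 0.506, -0.101,  0.026])), (array([208., 300.]), 0.2, array([ 0.746, -0.279,  0.015]))]
scene barrel_mouth [(array([346., 201.]), 0.6, array([
[... 864 characters left out ...]
]))]
side barrel_mouth [(array([291., 199.]), 0.75, array([0.584, 0.082, 0.194]))]
side vice [(array([270., 260.]), 0.6, array([0.636, 0.104, 0.031]))]
side tin_center [(array([399., 182.]), 0.75, array([ 0.461, -0.263,  0.071]))]
side mug_center [(array([272., 339.]), 0.76, array([0.535, 0.255, 0.005])), (array([368., 271.]), 0.33, array([0.439, 0.016, 0.003]))]
side nozzle [(array([366., 268.]), 0.67, array([0.442, 0.019, 0.015])), (array([294., 198.]), 0.2, array([0.581, 0.078, 0.196]))]
side reel [(array([212., 289.]), 0.84, array([0.692, 0.229, 0.035]))]
side cutters [(array([312., 180.]), 0.75, array([ 0.717, -0.251,  0.012])), (array([272., 338.]), 0.49, array([0.536, 0.254, 0.006]))]
```

```bash
python3 -c "
import cv2,numpy as np
a=cv2.imread('pics/scene0.png')[130:340,150:470];b=cv2.imread('pics/side0.png')[130:360,180:500]
cv2.imwrite('pics/ab.png',np.vstack([cv2.resize(a,(440,289)),cv2.resize(b,(432,310)).copy() if 0 else cv2.resize(b,(440,311))]))"
```

```text
(no output)
```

View pics/ab.png

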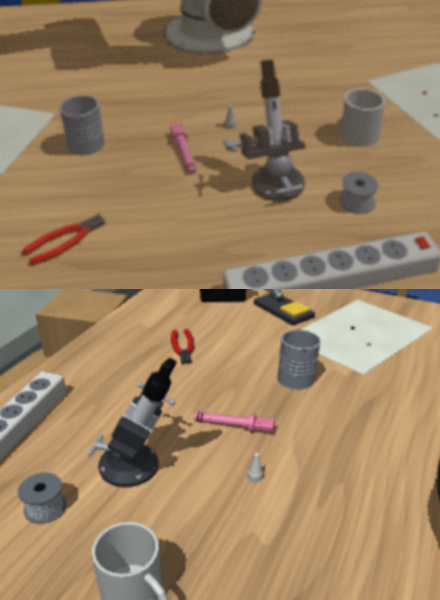

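```bash
cat > b.py <<'E'
from h import *
np.set_printoptions(precision=4,suppress=True)
s=shot('scene'); d=shot('side')
for n,u,v in [('grip',(348,179),(300,186)),('cap',(345,191),(293,197)),('vice',(354,266),(270,260)),('tin',(211,219),(399,182)),('mug',(413,218),(272,339))]:
    ru=finder.pinpoint(s,{'grip':'plunger_grip','cap':'plunger_cap','tin':'tin_center','mug':'mug_center'}.get(n,n)); rv=finder.pinpoint(d,{'grip':'plunger_grip','cap':'plunger_cap','tin':'tin_center','mug':'mug_center'}.get(n,n))
    c=lambda r,t:min([x['position'] for x in r],key=lambda q:np.hypot(*(np.array(q)-t)),default=t)
    a,b=c(ru,u),c(rv,v); print(n,a,b,tri([ray(s,a),ray(d,b)]))
E
python3 b.py
```

```text
grip [348.0, 179.6] [300.3, 187.6] (array([0.5732, 0.0699, 0.2133]), [np.float64(0.004432210916648405), np.float64(0.004432210916648392)])
cap [346.2, 188.9] [292.6, 198.8] (array([0.5861, 0.0693, 0.1889]), [np.float64(0.0026355887139283096), np.float64(0.0026355887139283547)])
vice [352.7, 264.8] [270.6, 260.1] (array([ 0.6525,  0.0784, -0.0001]), [np.float64(0.0003326054348881026), np.float64(0.00033260543488818984)])
tin [211.4, 218.0] [398.7, 182.4] (array([ 0.468 , -0.2908,  0.051 ]), [np.float64(0.00075666087437908), np.float64(0.0007566608743793075)])
mug [411.1, 214.5] [274.2, 335.0] (array([0.5168, 0.2696, 0.0476]), [np.float64(0.0008104881239349907), np.float64(0.0008104881239348474)])
```

```bash
cat > plan.py <<'E'
from h import *
from scipy.spatial.transform import Slerp
def plan(Rt,pt,n,R0=None,p0=None):
    o=bot.get_obs(); R0=rot(o['tcp_rot']) if R0 is None else R0; p0=np.array(o['ee_pos']) if p0 is None else p0
    S=Slerp([0,1],R.from_matrix([R0,Rt])); Rc=R.from_matrix(R0); pc=p0; off=[];tw=[]
    for k in range(1,n+1):
        p=p0+(pt-p0)*k/n; Q=S(k/n)
        a=np.round(Rc.as_matrix().T@(p-pc)*100,2); t=np.round((Rc.inv()*Q).as_rotvec(),3)
        pc=pc+Rc.as_matrix()@a/100; Rc=Rc*R.from_rotvec(t); off.append(a.tolist());tw.append(t.tolist())
    for k in range(0,n,5): print('"offset":',off[k:k+5],'"twist":',tw[k:k+5])
def frame(axis,yang):  # tool z=-axis; tool x closest to world heading yang(deg)
    z=-axis/np.linalg.norm(axis); h=np.array([np.cos(np.radians(yang)),np.sin(np.radians(yang)),0])
    x=h-z*(h@z); x/=np.linalg.norm(x); return np.column_stack([x,np.cross(z,x),z])
if __name__=='__main__':
    ax=np.array([-.42,-.03,.906]); ax/=np.linalg.norm(ax)
    g=np.array([.573,.070,.213])
    plan(frame(ax,97),g+.14*ax,20)
E
python3 plan.py
```

```text
"offset": [[2.57, -2.41, -0.43], [2.73, -2.21, -0.44], [2.9, -2.0, -0.44], [3.03, -1.79, -0.42], [3.15, -1.57, -0.42]] "twist": [[-0.019, 0.015, -0.07], [-0.018, 0.014, -0.07], [-0.019, 0.015, -0.07], [-0.018, 0.015, -0.071], [-0.019, 0.014, -0.07]]
"offset": [[3.26, -1.33, -0.39], [3.36, -1.09, -0.37], [3.42, -0.85, -0.33], [3.48, -0.6, -0.3], [3.52, -0.35, -0.26]] "twist": [[-0.019, 0.015, -0.07], [-0.018, 0.015, -0.07], [-0.019, 0.014, -0.07], [-0.018, 0.015, -0.07], [-0.019, 0.015, -0.071]]
"offset": [[3.54, -0.09, -0.2], [3.54, 0.15, -0.16], [3.52, 0.41, -0.1], [3.48, 0.65, -0.03], [3.43, 0.89, 0.02]] "twist": [[-0.019, 0.014, -0.07], [-0.018, 0.015, -0.07], [-0.019, 0.015, -0.07], [-0.018, 0.014, -0.07], [-0.019, 0.015, -0.07]]
"offset": [[3.36, 1.13, 0.1], [3.27, 1.37, 0.17], [3.16, 1.58, 0.24], [3.04, 1.8, 0.32], [2.9, 2.0, 0.4]] "twist": [[-0.019, 0.015, -0.071], [-0.018, 0.014, -0.07], [-0.019, 0.015, -0.07], [-0.018, 0.015, -0.07], [-0.019, 0.014, -0.07]]
```

move_arm --offset '[[2.57, -2.41, -0.43], [2.73, -2.21, -0.44], [2.9, -2.0, -0.44], [3.03, -1.79, -0.42], [3.15, -1.57, -0.42]]' --twist '[[-0.019, 0.015, -0.07], [-0.018, 0.014, -0.07], [-0.019, 0.015, -0.07], [-0.018, 0.015, -0.071], [-0.019, 0.014, -0.07]]' --grip '[1, 1, 1, 1, 1]'

```text
time: 2.1
ee_pos: [0.2353, -0.3808, 0.2752]
tcp_rot: [174.0, -3.2, 35.4]
wrist_force: [0.8, 0.5, -0.0]
opening: 0.0853
grasp_force: 0.0
```

move_arm --offset '[[3.26, -1.33, -0.39], [3.36, -1.09, -0.37], [3.42, -0.85, -0.33], [3.48, -0.6, -0.3], [3.52, -0.35, -0.26]]' --twist '[[-0.019, 0.015, -0.07], [-0.018, 0.015, -0.07], [-0.019, 0.014, -0.07], [-0.018, 0.015, -0.07], [-0.019, 0.015, -0.071]]' --grip '[1, 1, 1, 1, 1]'

```text
time: 2.6
ee_pos: [0.3284, -0.2315, 0.2971]
tcp_rot: [167.2, -4.1, 56.0]
wrist_force: [0.4, -0.3, -0.3]
opening: 0.0854
grasp_force: 0.0
```

move_arm --offset '[[3.54, -0.09, -0.2], [3.54, 0.15, -0.16], [3.52, 0.41, -0.1], [3.48, 0.65, -0.03], [3.43, 0.89, 0.02]]' --twist '[[-0.019, 0.014, -0.07], [-0.018, 0.015, -0.07], [-0.019, 0.015, -0.07], [-0.018, 0.014, -0.07], [-0.019, 0.015, -0.07]]' --grip '[1, 1, 1, 1, 1]'

```text
time: 3.1
ee_pos: [0.4214, -0.0821, 0.3188]
tcp_rot: [160.6, -2.6, 76.4]
wrist_force: [0.1, -1.2, -0.6]
opening: 0.0855
grasp_force: 0.0
```

move_arm --offset '[[3.36, 1.13, 0.1], [3.27, 1.37, 0.17], [3.16, 1.58, 0.24], [3.04, 1.8, 0.32], [2.9, 2.0, 0.4]]' --twist '[[-0.019, 0.015, -0.071], [-0.018, 0.014, -0.07], [-0.019, 0.015, -0.07], [-0.018, 0.015, -0.07], [-0.019, 0.014, -0.07]]' --grip '[1, 1, 1, 1, 1]'

```text
time: 3.6
ee_pos: [0.5146, 0.0673, 0.3404]
tcp_rot: [155.0, 1.2, 96.6]
wrist_force: [0.5, -0.9, 0.7]
opening: 0.0852
grasp_force: 0.0
```

```bash
python3 - <<'E'
from h import *
np.set_printoptions(precision=4,suppress=True)
print(bot.get_obs()['q'])
p=shot('wrist'); save(p,'w1.png'); print(p['T'],p['f'],p['cx'],p['cy'])
import pickle; pickle.dump(p,open('w1.pkl','wb'))
for t in ['plunger_grip','plunger_cap','barrel_mouth','plunger_center','vice']:
    print(t,[(x['position'],round(x['p'],2),dep(p,x['position'])) for x in finder.pinpoint(p,t)[:2]])
E
```

```text
[  8.3465 -20.7259  -7.17    78.6192  -1.7692  91.0521]
[[ 0.8993 -0.0125  0.4372  0.4546]
 [ 0.1134 -0.9588 -0.2606  0.138 ]
 [ 0.4224  0.2839 -0.8608  0.4468]
 [ 0.      0.      0.      1.    ]] 338.7681796990351 319.7095169362824 197.9005021751453
plunger_grip [([168.0, 283.0], 0.96, array([ 0.4682, -0.1005,  0.0242])), ([316.5, 200.2], 0.85, array([0.5658, 0.0684, 0.2231]))]
plunger_cap [([317.9, 189.7], 0.84, array([0.5669, 0.0763, 0.2212])), ([192.5, 271.9], 0.76, array([0.4669, 0.0731, 0.3256]))]
barrel_mouth []
plunger_center [([216.0, 269.5], 0.85, array([0.4769, 0.0685, 0.317 ]))]
vice [([300.8, 148.8], 0.62, array([0.5972, 0.0911, 0.1076]))]
```

View pics/w1.png

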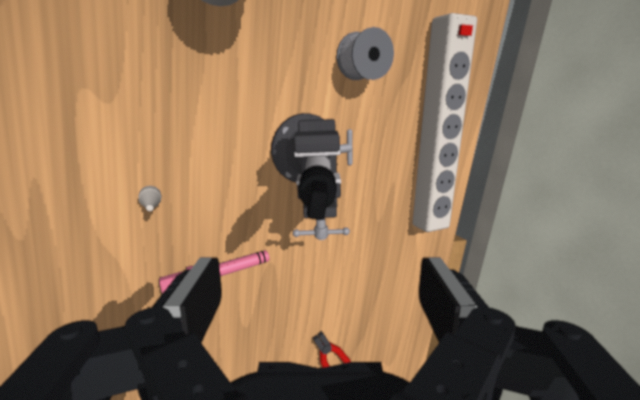

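```bash
cat > cl.py <<'E'
from h import *
import pickle,sys
np.set_printoptions(precision=4,suppress=True)
p=pickle.load(open('w1.pkl','rb'))
c=p['color'][140:240,260:380,::-1]; c=cv2.convertScaleAbs(c,alpha=2.,beta=40)
cv2.imwrite('pics/w1c.png',cv2.resize(c,None,fx=5,fy=5,interpolation=cv2.INTER_CUBIC))
v,u=np.mgrid[:400,:640]; D=p['depth']
P=np.stack([(u-p['cx'])/p['f']*D,(v-p['cy'])/p['f']*D,D],-1)@p['T'][:3,:3].T+p['T'][:3,3]
m=(D>0)&(v>100)&(v<250)&(u>250)&(u<400)
ax=np.array([-.42,-.03,.906]); ax/=np.linalg.norm(ax); g=np.array([.573,.070,.213])
q=P[m]-g; s=q@ax; l=q-np.outer(s,ax); e1=np.cross([0,1,0],ax); e1/=np.linalg.norm(e1); e2=np.cross(ax,e1)
k=np.linalg.norm(l,axis=1)<.035
s,l=s[k],l[k]; a,b=l@e1,l@e2
for h in np.arange(-.09,.03,.004):
    i=(s>=h)&(s<h+.004)
    if i.sum(): print('%.3f n%d a[%.1f %.1f] b[%.1f %.1f]'%(h,i.sum(),*(1e3*np.array([a[i].min(),a[i].max(),b[i].min(),b[i].max()]))))
E
python3 cl.py
```

```text
-0.090 n20 a[-13.8 10.7] b[3.1 12.2]
-0.086 n21 a[-15.3 9.2] b[2.3 11.9]
-0.082 n22 a[-14.4 9.1] b[4.2 11.9]
-0.078 n19 a[-12.5 7.7] b[6.7 11.6]
-0.074 n19 a[-11.5 13.2] b[2.9 11.2]
-0.070 n9 a[-9.5 2.2] b[9.1 11.2]
-0.054 n12 a[-17.2 14.3] b[2.9 13.8]
-0.050 n36 a[-18.5 11.8] b[1.9 14.1]
-0.046 n34 a[-17.6 13.9] b[3.6 14.2]
-0.042 n35 a[-19.0 13.7] b[0.4 13.9]
-0.038 n42 a[-18.7 14.7] b[1.0 13.8]
-0.034 n113 a[-19.1 15.3] b[-7.6 13.5]
-0.030 n34 a[-17.4 12.2] b[1.2 12.3]
-0.026 n403 a[-18.2 14.3] b[-18.1 12.2]
-0.022 n162 a[-17.0 12.6] b[-15.1 11.6]
-0.018 n29 a[-9.5 5.8] b[-11.2 7.4]
-0.014 n23 a[-8.9 4.6] b[0.7 7.4]
-0.010 n26 a[-9.4 5.7] b[-10.2 7.2]
-0.006 n32 a[-9.3 5.6] b[-9.7 6.9]
-0.002 n31 a[-9.4 5.4] b[-14.8 6.9]
0.002 n29 a[-9.2 5.8] b[-15.6 6.5]
0.006 n80 a[-9.3 6.2] b[-16.8 6.9]
0.010 n468 a[-8.5 5.5] b[-17.1 6.4]
0.014 n1 a[-6.9 -6.9] b[-5.0 -5.0]
```

View pics/w1c.png

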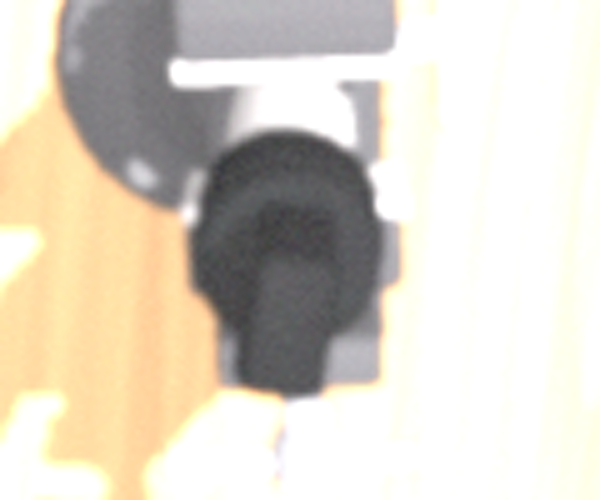

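```bash
cat >> cl.py <<'E'
print('----')
from scipy.optimize import least_squares
Q=P[m]; Q=Q[np.linalg.norm(np.cross(Q-g,ax),axis=1)<.03]; s0=(Q-g)@ax
def mk(h): 
    h=np.radians(h); t=np.radians(25); return np.array([np.sin(t)*np.cos(h),np.sin(t)*np.sin(h),np.cos(t)])
sel=[(Q[(s0>-.092)&(s0<-.066)],.014),(Q[(s0>-.052)&(s0<-.037)],.0175),(Q[(s0>-.031)&(s0<-.0275)],.0165)]
top=Q[(s0>.009)&(s0<.0145)]
def res(x,full=False):
    A=mk(x[0]); o=g+x[1]*e1+x[2]*e2
    r=[np.linalg.norm(np.cross(q-o,A),axis=1)-r_ for q,r_ in sel]
    if full: return r
    t=np.cross(top.mean(0)-o,A)  # approx
    return np.concatenate(r)*1e3
f=least_squares(res,[186,-.002,-.004],loss='soft_l1'); print(f.x,[ (np.median(r),len(r)) for r in res(f.x,1)])
A=mk(f.x[0]); o=g+f.x[1]*e1+f.x[2]*e2; print('axis',A,'pt',o)
u1=np.cross([0,1,0],A);u1/=np.linalg.norm(u1);u2=np.cross(A,u1)
t=(top-o); st=np.median(t@A); print('top s',st)
t=t[abs(t@A-st)<.002]
rc=cv2.minAreaRect((np.c_[t@u1,t@u2]*1e3).astype(np.float32)); print(rc, 'median',np.median(t@u1),np.median(t@u2), len(t))
cp=(Q-o); k=(cp@A<st-.030)&(cp@A>st-.0375); cp=cp[k]; print('cap top s',np.median(cp@A), cv2.minEnclosingCircle((np.c_[cp@u1,cp@u2]*1e3).astype(np.float32)))
print('top centre',o+A*st,'grip',o+A*(st-.011))
E
python3 cl.py | sed -n '/----/,$p'
```

```text
----
[189.1264  -0.0019  -0.0054] [(np.float64(-9.593393212600082e-06), 121), (np.float64(2.440551310522142e-05), 126), (np.float64(-6.0992605720223275e-05), 43)]
axis [-0.4173 -0.067   0.9063] pt [0.5714 0.0646 0.2121]
top s 0.01166409932058453
((0.17717456817626953, 0.44987010955810547), (23.41084861755371, 13.756792068481445), 87.5200424194336) median 0.00012955365924518088 0.001016639169903856 473
cap top s -0.022586723089079594 ((0.13864195346832275, 0.3105115294456482), 16.67365837097168)
top centre [0.5665 0.0638 0.2226] grip [0.5711 0.0646 0.2127]
```

```bash
cat > tgt.py <<'E'
from plan import *
A=np.array([-.4173,-.067,.9063]); A/=np.linalg.norm(A); G=np.array([.5711,.0646,.2127])
u1=np.cross([0,1,0],A);u1/=np.linalg.norm(u1);u2=np.cross(A,u1)
c=np.radians(-2.5); y=np.cos(c)*u1+np.sin(c)*u2; z=-A
RG=np.column_stack([np.cross(y,z),y,z])
E
python3 - <<'E'
from tgt import *
plan(RG,G+.045*A,5)
plan(RG,G+.004*A,5,RG,G+.045*A)
E
```

```text
"offset": [[-0.13, -0.04, 1.89], [-0.14, -0.04, 1.89], [-0.16, -0.03, 1.89], [-0.17, -0.03, 1.89], [-0.18, -0.02, 1.88]] "twist": [[0.0, 0.008, 0.031], [0.0, 0.007, 0.03], [0.001, 0.008, 0.031], [-0.0, 0.007, 0.031], [0.0, 0.008, 0.03]]
"offset": [[0.0, -0.0, 0.82], [0.0, 0.0, 0.82], [-0.0, 0.0, 0.82], [-0.0, 0.0, 0.82], [-0.0, 0.0, 0.82]] "twist": [[0.0, 0.0, 0.0], [0.0, 0.0, 0.0], [0.0, 0.0, 0.0], [0.0, 0.0, 0.0], [0.0, 0.0, 0.0]]
```

move_arm --offset '[[-0.13, -0.04, 1.89], [-0.14, -0.04, 1.89], [-0.16, -0.03, 1.89], [-0.17, -0.03, 1.89], [-0.18, -0.02, 1.88]]' --twist '[[0.0, 0.008, 0.031], [0.0, 0.007, 0.03], [0.001, 0.008, 0.031], [0, 0.007, 0.031], [0.0, 0.008, 0.03]]' --grip '[0.6, 0.6, 0.6, 0.6, 0.6]' --force 50

```text
time: 4.4
ee_pos: [0.5526, 0.061, 0.2531]
tcp_rot: [155.4, -4.6, 89.2]
wrist_force: [-0.2, 1.0, -0.0]
opening: 0.0512
grasp_force: 0.0
```

move_arm --offset '[[0, 0, 0], [0, 0, 0]]' --twist '[[0, 0, 0], [0, 0, 0]]' --grip '[0.6, 0.6]'

```text
time: 4.6
ee_pos: [0.5523, 0.0613, 0.2539]
tcp_rot: [155.4, -4.5, 89.4]
wrist_force: [-0.9, -0.3, 0.4]
opening: 0.0512
grasp_force: 0.0
```

```bash
python3 - <<'E'
from tgt import *
np.set_printoptions(precision=4,suppress=True)
o=bot.get_obs(); Rc=rot(o['tcp_rot']); print(o['q'],'err tool cm',Rc.T@(G+.004*A-o['ee_pos'])*100, R.from_matrix(Rc.T@RG).as_rotvec())
p=shot('wrist'); save(p,'w2.png')
v,u=np.mgrid[:400,:640]; D=p['depth']
P=np.stack([(u-p['cx'])/p['f']*D,(v-p['cy'])/p['f']*D,D],-1)@p['T'][:3,:3].T+p['T'][:3,3]
Q=(P[D>0]-G)@RG; k=(np.abs(Q[:,0])<.03)&(np.abs(Q[:,1])<.016); Q=Q[k]
for lo,hi in [(-.014,-.008),(.020,.028)]:
    t=Q[(Q[:,2]>lo)&(Q[:,2]<hi)]; print(len(t), len(t) and (np.median(t,0),cv2.minAreaRect((t[:,:2]*1e3).astype(np.float32))))
E
```

```text
[  5.6497 -18.3533 -15.2264  68.1552   1.4547  97.5841] err tool cm [ 0.0207 -0.0217  4.1413] [0.0002 0.0002 0.0008]
1171 (array([ 0.0012,  0.0004, -0.0111]), ((0.34810447692871094, 0.2588005065917969), (23.708688735961914, 13.874066352844238), 0.4143786132335663))
1169 (array([ 0.0056, -0.0011,  0.0233]), ((1.6317386627197266, -0.16136741638183594), (31.871540069580078, 30.037616729736328), 84.96995544433594))
```

View pics/w2.png

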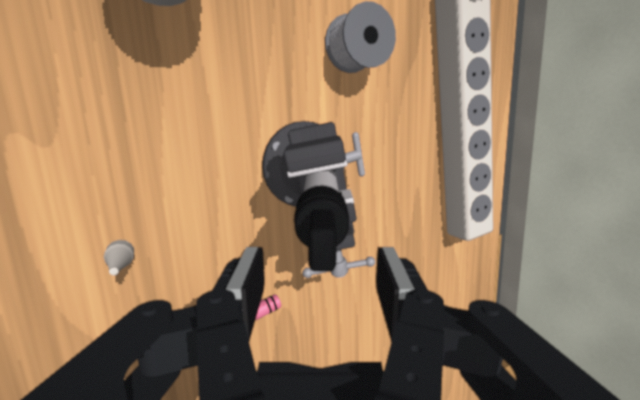

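The grip shows at about (322, 240), centred between the pads, and its flats run parallel to them. I'll go straight down the axis and grip it.

move_arm --offset '[[0.02, 0, 1.0], [0, 0, 1.0], [0, 0, 0.9], [0, 0, 0.8], [0, 0, 0.44]]' --twist '[[0, 0, 0], [0, 0, 0], [0, 0, 0], [0, 0, 0], [0, 0, 0]]' --grip '[0.6, 0.6, 0.6, 0.6, 0.6]'

```text
time: 5.15
ee_pos: [0.57, 0.0652, 0.2146]
tcp_rot: [155.4, -4.5, 89.4]
wrist_force: [-0.1, -0.3, -0.7]
opening: 0.0511
grasp_force: 0.0
```

move_arm --offset '[[0, 0, 0], [0, 0, 0], [0, 0, 0], [0, 0, 0], [0, 0, 0]]' --twist '[[0, 0, 0], [0, 0, 0], [0, 0, 0], [0, 0, 0], [0, 0, 0]]' --grip '[0.4, 0.3, 0.2, 0.1, 0]'

```text
time: 5.65
ee_pos: [0.5701, 0.0651, 0.2167]
tcp_rot: [155.3, -4.5, 89.4]
wrist_force: [-1.0, 0.3, 2.3]
opening: 0.0132
grasp_force: 49.2
```

move_arm --offset '[[0, 0, 0], [0, 0, 0], [0, 0, 0], [0, 0, 0], [0, 0, 0]]' --twist '[[0, 0, 0], [0, 0, 0], [0, 0, 0], [0, 0, 0], [0, 0, 0]]' --grip '[0, 0, 0, 0, 0]'

```text
time: 6.15
ee_pos: [0.5701, 0.0651, 0.2167]
tcp_rot: [155.3, -4.5, 89.4]
wrist_force: [-2.4, -0.7, 5.7]
opening: 0.0135
grasp_force: 49.7
```

```bash
cat > st.py <<'E'
from tgt import *
np.set_printoptions(precision=3,suppress=True)
o=bot.get_obs(); Rc=rot(o['tcp_rot']); d=o['ee_pos']-G
print('t',o['time'],'q',o['q'],'F tool',Rc.T@o['wrist_force'],'M tool',Rc.T@o['torque'],'open',o['opening'],'gf',o['grasp_force'])
print('along',d@A*1e3,'lateral u1u2 mm',d@u1*1e3,d@u2*1e3,'turn rel (tool rotvec deg)',np.degrees(R.from_matrix(RG.T@Rc).as_rotvec()),'Faxis',o['wrist_force']@A,'Maxis',o['torque']@A)
E
python3 st.py
```

```text
t 6.15 q [  5.873 -16.331 -17.837  63.454   1.407  97.762] F tool [-0.285  0.242 -6.249] M tool [ 0.524 -0.071 -0.038] open 0.013458583193031764 gf 49.705719351768494
along 3.9597509143996765 lateral u1u2 mm 0.7715221809545701 0.807325453681608 turn rel (tool rotvec deg) [-0.068  0.045 -0.075] Faxis 6.249398079408787 Maxis 0.037855358123322934
```

move_arm --offset '[[0, 0, 0], [0, 0, 0], [0, 0, 0], [0, 0, 0], [0, 0, 0]]' --twist '[[0, 0, -0.06], [0, 0, -0.06], [0, 0, -0.06], [0, 0, -0.06], [0, 0, -0.06]]' --grip '[0, 0, 0, 0, 0]'

```text
time: 6.65
ee_pos: [0.57, 0.0651, 0.2166]
tcp_rot: [155.1, 2.8, 105.1]
wrist_force: [-3.5, -0.5, 5.9]
opening: 0.013
grasp_force: 49.8
```

```bash
python3 st.py
```

```text
t 6.65 q [  5.869 -16.333 -17.84   63.469   1.4    80.434] F tool [ 0.097 -0.702 -6.833] M tool [0.664 0.053 0.053] open 0.013021115077504915 gf 49.81593310832977
along 3.953806672215749 lateral u1u2 mm 0.6460615485437858 0.7199883802022232 turn rel (tool rotvec deg) [ -0.059   0.025 -17.399] Faxis 6.832574434087262 Maxis -0.05298858907089564
```

move_arm --offset '[[0, 0, 0], [0, 0, 0], [0, 0, 0], [0, 0, 0], [0, 0, 0]]' --twist '[[0, 0, -0.05], [0, 0, -0.05], [0, 0, -0.05], [0, 0, -0.05], [0, 0, -0.03]]' --grip '[0, 0, 0, 0, 0]'

```text
time: 7.15
ee_pos: [0.57, 0.065, 0.2166]
tcp_rot: [156.2, 8.2, 117.2]
wrist_force: [-4.2, -1.7, 5.3]
opening: 0.0135
grasp_force: 49.8
```

```bash
python3 st.py
```

```text
t 7.15 q [  5.87  -16.334 -17.842  63.465   1.396  67.288] F tool [-0.351 -1.965 -6.676] M tool [0.578 0.193 0.053] open 0.01349161960335043 gf 49.79750454425812
along 3.945655590370265 lateral u1u2 mm 0.6611688681532789 0.7104239214367166 turn rel (tool rotvec deg) [ -0.064   0.015 -30.545] Faxis 6.674109876746861 Maxis -0.05293660386174199
```

move_arm --offset '[[0, 0, 0], [0, 0, 0], [0, 0, 0]]' --twist '[[0, 0, -0.03], [0, 0, -0.03], [0, 0, -0.03]]' --grip '[0, 0, 0]'

```text
time: 7.45
ee_pos: [0.5701, 0.065, 0.2166]
tcp_rot: [157.0, 10.3, 121.9]
wrist_force: [-2.8, -1.7, 5.1]
opening: 0.0133
grasp_force: 49.8
```

```bash
python3 st.py
```

```text
t 7.45 q [  5.867 -16.333 -17.84   63.463   1.393  62.171] F tool [-0.856 -1.089 -5.923] M tool [0.532 0.128 0.046] open 0.01328098733685177 gf 49.77244019508362
along 3.9525729540967163 lateral u1u2 mm 0.6941662115849468 0.6770052115670946 turn rel (tool rotvec deg) [ -0.067   0.007 -35.66 ] Faxis 5.922453812279511 Maxis -0.04603219508344981
```

Each row turns the cap less than 2°. I'll keep going and watch the torque.

move_arm --offset '[[0, 0, 0], [0, 0, 0], [0, 0, 0]]' --twist '[[0, 0, -0.03], [0, 0, -0.03], [0, 0, -0.03]]' --grip '[0, 0, 0]'

```text
time: 7.75
ee_pos: [0.57, 0.0649, 0.2165]
tcp_rot: [158.0, 12.2, 126.8]
wrist_force: [-4.0, -2.3, 6.2]
opening: 0.0134
grasp_force: 49.8
```

```bash
python3 st.py
```

```text
t 7.75 q [  5.864 -16.333 -17.844  63.47    1.378  57.013] F tool [-0.727 -1.911 -7.456] M tool [0.681 0.096 0.084] open 0.013360656514930326 gf 49.805792570114136
along 3.9201716864242524 lateral u1u2 mm 0.6153291732772047 0.5589245965510836 turn rel (tool rotvec deg) [ -0.053  -0.01  -40.814] Faxis 7.455307608311294 Maxis -0.08434329032388257
```

move_arm --offset '[[0, 0, 0], [0, 0, 0], [0, 0, 0]]' --twist '[[0, 0, -0.03], [0, 0, -0.03], [0, 0, -0.03]]' --grip '[0, 0, 0]'

```text
time: 8.05
ee_pos: [0.57, 0.0648, 0.2166]
tcp_rot: [159.1, 14.1, 131.7]
wrist_force: [-5.2, -2.6, 7.4]
opening: 0.0129
grasp_force: 49.9
```

```bash
python3 st.py
```

```text
t 8.05 q [  5.858 -16.338 -17.843  63.475   1.361  51.859] F tool [-0.346 -2.601 -9.069] M tool [0.866 0.168 0.006] open 0.012867607374074193 gf 49.886770248413086
along 3.9676619411855123 lateral u1u2 mm 0.6105892853540092 0.4271122315152533 turn rel (tool rotvec deg) [ -0.048  -0.032 -45.964] Faxis 9.067457525270193 Maxis -0.006849160706404545
```

move_arm --offset '[[0, 0, 0], [0, 0, 0], [0, 0, 0]]' --twist '[[0, 0, -0.03], [0, 0, -0.03], [0, 0, -0.03]]' --grip '[0, 0, 0]'

```text
time: 8.35
ee_pos: [0.5699, 0.0646, 0.2165]
tcp_rot: [160.4, 15.9, 136.7]
wrist_force: [-5.2, -3.9, 6.9]
opening: 0.013
grasp_force: 50.0
```

```bash
python3 st.py
```

```text
t 8.35 q [  5.852 -16.338 -17.845  63.487   1.353  46.703] F tool [-0.82  -3.703 -8.666] M tool [0.951 0.225 0.067] open 0.013032239770592261 gf 49.95055675506592
along 3.9610207616958775 lateral u1u2 mm 0.5199175485331283 0.316064463805897 turn rel (tool rotvec deg) [ -0.031  -0.041 -51.113] Faxis 8.666411754564477 Maxis -0.06796612368055899
```

move_arm --offset '[[0, 0, 0], [0, 0, 0], [0, 0, 0]]' --twist '[[0, 0, -0.03], [0, 0, -0.03], [0, 0, -0.03]]' --grip '[0, 0, 0]'

```text
time: 8.65
ee_pos: [0.5699, 0.0646, 0.2165]
tcp_rot: [161.9, 17.6, 141.8]
wrist_force: [-5.6, -3.8, 5.8]
opening: 0.0134
grasp_force: 50.0
```

```bash
python3 st.py
```

```text
t 8.65 q [  5.848 -16.339 -17.846  63.494   1.344  41.545] F tool [ 0.133 -4.229 -7.872] M tool [ 1.076  0.306 -0.01 ] open 0.013423854420220682 gf 50.00930070877075
along 3.958503007209205 lateral u1u2 mm 0.4717180879696718 0.23659700656707525 turn rel (tool rotvec deg) [ -0.019  -0.05  -56.268] Faxis 7.872425776809013 Maxis 0.00936025394541434
```

move_arm --offset '[[0, 0, 0], [0, 0, 0], [0, 0, 0]]' --twist '[[0, 0, -0.03], [0, 0, -0.03], [0, 0, -0.03]]' --grip '[0, 0, 0]'

```text
time: 8.95
ee_pos: [0.5698, 0.0645, 0.2165]
tcp_rot: [163.5, 19.1, 147.0]
wrist_force: [-6.7, -3.6, 6.4]
opening: 0.0132
grasp_force: 50.1
```

```bash
python3 st.py
```

```text
t 8.95 q [  5.847 -16.343 -17.849  63.501   1.335  36.388] F tool [ 1.364 -4.326 -8.832] M tool [1.137 0.423 0.103] open 0.01319613740149369 gf 50.061601996421814
along 3.977567632730024 lateral u1u2 mm 0.4112082604291624 0.17696724414590753 turn rel (tool rotvec deg) [ -0.007  -0.058 -61.423] Faxis 8.83214684159124 Maxis -0.10408945934127607
```

move_arm --offset '[[0, 0, 0], [0, 0, 0], [0, 0, 0]]' --twist '[[0, 0, -0.03], [0, 0, -0.03], [0, 0, -0.03]]' --grip '[0, 0, 0]'

```text
time: 9.25
ee_pos: [0.5698, 0.0644, 0.2165]
tcp_rot: [165.3, 20.5, 152.2]
wrist_force: [-6.2, -4.6, 6.4]
opening: 0.0132
grasp_force: 50.1
```

```bash
python3 st.py
```

```text
t 9.25 q [  5.842 -16.343 -17.848  63.509   1.325  31.233] F tool [ 0.883 -4.87  -8.652] M tool [1.24  0.564 0.083] open 0.013177288058253678 gf 50.107823610305786
along 3.976873249432634 lateral u1u2 mm 0.36400907916078096 0.07680934632485766 turn rel (tool rotvec deg) [  0.009  -0.066 -66.574] Faxis 8.654877206960549 Maxis -0.08407852299956674
```

move_arm --offset '[[0, 0, 0], [0, 0, 0], [0, 0, 0]]' --twist '[[0, 0, -0.03], [0, 0, -0.03], [0, 0, -0.03]]' --grip '[0, 0, 0]'

```text
time: 9.55
ee_pos: [0.5697, 0.0643, 0.2164]
tcp_rot: [167.3, 21.7, 157.6]
wrist_force: [-6.5, -5.3, 6.9]
opening: 0.0133
grasp_force: 50.1
```

```bash
python3 st.py
```

```text
t 9.55 q [  5.839 -16.348 -17.852  63.516   1.315  26.076] F tool [ 1.139 -5.456 -9.275] M tool [1.334 0.634 0.079] open 0.01328704145957523 gf 50.149147510528564
along 3.9963894989857023 lateral u1u2 mm 0.305995849599762 -0.005488217229167195 turn rel (tool rotvec deg) [  0.023  -0.075 -71.727] Faxis 9.279287235292218 Maxis -0.08050427430002187
```

move_arm --offset '[[0, 0, 0], [0, 0, 0], [0, 0, 0]]' --twist '[[0, 0, -0.03], [0, 0, -0.03], [0, 0, -0.03]]' --grip '[0, 0, 0]'

```text
time: 9.85
ee_pos: [0.5697, 0.0642, 0.2165]
tcp_rot: [169.4, 22.8, 163.0]
wrist_force: [-6.6, -6.5, 6.3]
opening: 0.0129
grasp_force: 50.2
```

```bash
python3 st.py
```

```text
t 9.85 q [  5.831 -16.347 -17.848  63.521   1.295  20.924] F tool [ 1.632 -6.626 -8.857] M tool [1.478 0.791 0.184] open 0.012864840277649156 gf 50.229851603507996
along 4.025967892233097 lateral u1u2 mm 0.32478515568071825 -0.1701949284291683 turn rel (tool rotvec deg) [  0.041  -0.095 -76.873] Faxis 8.865825193470172 Maxis -0.18587135958122722
```

move_arm --offset '[[0, 0, 0], [0, 0, 0]]' --twist '[[0, 0, -0.03], [0, 0, -0.02]]' --grip '[0, 0]'

```text
time: 10.05
ee_pos: [0.5697, 0.064, 0.2164]
tcp_rot: [170.6, 23.3, 166.1]
wrist_force: [-6.4, -6.7, 7.3]
opening: 0.013
grasp_force: 50.3
```

```bash
python3 st.py
```

```text
t 10.05 q [  5.822 -16.346 -17.85   63.522   1.289  18.076] F tool [ 1.389 -6.55  -9.732] M tool [1.445 0.821 0.37 ] open 0.012952965401004187 gf 50.31478464603424
along 3.9949879512319604 lateral u1u2 mm 0.3032249961262549 -0.29268921455659375 turn rel (tool rotvec deg) [  0.053  -0.102 -79.713] Faxis 9.742414601153548 Maxis -0.37262052244738636
```

move_arm --offset '[[0, 0, 0], [0, 0, 0]]' --twist '[[0, 0, -0.02], [0, 0, 0]]' --grip '[0, 0]'

```text
time: 10.25
ee_pos: [0.5697, 0.064, 0.2164]
tcp_rot: [171.1, 23.4, 167.3]
wrist_force: [-7.4, -6.8, 6.5]
opening: 0.0132
grasp_force: 50.3
```

```bash
python3 st.py
```

```text
t 10.25 q [  5.819 -16.344 -17.852  63.523   1.288  16.965] F tool [ 2.684 -6.924 -9.435] M tool [1.37  0.915 0.342] open 0.013239781681545363 gf 50.27628242969513
along 3.9609973371132052 lateral u1u2 mm 0.27197293521913557 -0.3311246479956442 turn rel (tool rotvec deg) [  0.059  -0.101 -80.821] Faxis 9.445315061270925 Maxis -0.3442786933847567
```

move_arm --offset '[[0, 0, 0], [0, 0, 0]]' --twist '[[0, 0, -0.03], [0, 0, 0]]' --grip '[0, 0]'

```text
time: 10.45
ee_pos: [0.5697, 0.0639, 0.2164]
tcp_rot: [171.8, 23.7, 169.1]
wrist_force: [-7.0, -6.6, 6.5]
opening: 0.0131
grasp_force: 50.4
```

```bash
python3 st.py; python3 - <<'E'
from h import *
a=[]
for n in ['scene','side']:
    p=shot(n); c=p['color'][130:230,280:410,::-1] if n=='scene' else p['color'][130:230,240:370,::-1]
    a.append(cv2.resize(cv2.convertScaleAbs(c,alpha=1.8,beta=20),None,fx=4,fy=3*4/3,interpolation=cv2.INTER_CUBIC)[:300 if 0 else 400])
cv2.imwrite('pics/t1.png',cv2.resize(np.hstack(a),(800,308)))
E
```

```text
t 10.45 q [  5.814 -16.346 -17.85   63.524   1.282  15.238] F tool [ 2.569 -6.532 -9.214] M tool [1.47  0.962 0.477] open 0.013062893467127815 gf 50.38740634918213
along 4.0035460919261325 lateral u1u2 mm 0.3038088119907955 -0.405132861309197 turn rel (tool rotvec deg) [  0.063  -0.109 -82.543] Faxis 9.224986214162595 Maxis -0.48015168293394245
```

View pics/t1.png

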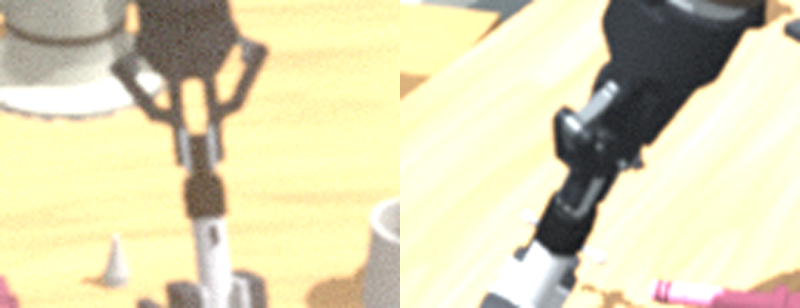

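move_arm --offset '[[0.03, -0.08, 0], [0, 0, 0]]' --twist '[[0, 0, 0.04], [0, 0, 0]]' --grip '[0, 0]'

```text
time: 10.75
ee_pos: [0.5696, 0.0639, 0.2164]
tcp_rot: [170.7, 23.4, 166.6]
wrist_force: [-4.8, -2.8, 5.0]
opening: 0.0129
grasp_force: 50.0
```

```bash
python3 st.py
```

```text
t 10.75 q [  5.759 -16.406 -17.919  63.469   1.4    17.56 ] F tool [ 1.664 -2.788 -6.737] M tool [0.591 0.572 0.323] open 0.012878253429211915 gf 49.98255908489227
along 4.0008272021437365 lateral u1u2 mm 0.16584022475815333 -0.4302832735471061 turn rel (tool rotvec deg) [ -0.038  -0.05  -80.172] Faxis 6.735162605613944 Maxis -0.3234637818588252
```

move_arm --offset '[[0, 0, -0.15], [0, 0, -0.15], [0, 0, -0.15], [0, 0, 0]]' --twist '[[0, 0, 0], [0, 0, 0], [0, 0, 0], [0, 0, 0]]' --grip '[0, 0, 0, 0]'

```text
time: 11.15
ee_pos: [0.5675, 0.064, 0.2183]
tcp_rot: [170.7, 23.2, 166.7]
wrist_force: [2.4, 0.1, -4.9]
opening: 0.0131
grasp_force: 49.7
```

```bash
python3 st.py
```

```text
t 11.15 q [  5.771 -16.541 -17.755  63.93    1.436  17.461] F tool [-0.171 -0.246  5.421] M tool [ 0.261 -0.013  0.186] open 0.013113437262744077 gf 49.684624671936035
along 6.6593523403087325 lateral u1u2 mm -0.9494972901911448 -0.18345564751728924 turn rel (tool rotvec deg) [  0.086   0.081 -80.279] Faxis -5.421608460053914 Maxis -0.18588192427033046
```

move_arm --offset '[[0, 0, -0.2], [0, 0, -0.2], [0, 0, -0.2], [0, 0, 0]]' --twist '[[0, 0, 0], [0, 0, 0], [0, 0, 0], [0, 0, 0]]' --grip '[0, 0, 0, 0]'

```text
time: 11.55
ee_pos: [0.565, 0.0637, 0.2258]
tcp_rot: [170.7, 23.3, 166.7]
wrist_force: [-0.6, -1.4, -2.1]
opening: 0.0132
grasp_force: 50.3
```

```bash
python3 st.py
```

```text
t 11.55 q [  5.759 -16.953 -17.291  64.666   1.458  17.434] F tool [ 1.03  -1.742  1.556] M tool [0.385 0.582 0.009] open 0.013158857785539045 gf 50.281251668930054
along 14.463203399535987 lateral u1u2 mm -0.031448600980717875 0.08170152810954803 turn rel (tool rotvec deg) [ -0.05    0.016 -80.298] Faxis -1.5580428659798757 Maxis -0.009091180858164252
```

move_arm --offset '[[0, 0, -0.6], [0, 0, -0.6], [0, 0, -0.6], [0, 0, -0.6], [0, 0, -0.6]]' --twist '[[0, 0, 0], [0, 0, 0], [0, 0, 0], [0, 0, 0], [0, 0, 0]]' --grip '[0, 0, 0, 0, 0]'

```text
time: 12.05
ee_pos: [0.5525, 0.0616, 0.2532]
tcp_rot: [170.7, 23.3, 166.7]
wrist_force: [0.5, -0.1, -1.4]
opening: 0.0133
grasp_force: 50.3
```

```bash
python3 st.py
```

```text
t 12.05 q [  5.657 -18.367 -15.33   68.037   1.497  17.347] F tool [ 0.077 -0.189  1.428] M tool [0.22  0.519 0.032] open 0.013342712383580212 gf 50.3296959400177
along 44.652481670118334 lateral u1u2 mm 0.028613915280984968 0.028816871190380906 turn rel (tool rotvec deg) [ -0.055   0.008 -80.293] Faxis -1.428194298376368 Maxis -0.03180287149681572
```

move_arm --offset '[[0, 0, -0.6], [0, 0, -0.6], [0, 0, -0.6], [0, 0, -0.6], [0, 0, -0.6]]' --twist '[[0, 0, 0], [0, 0, 0], [0, 0, 0], [0, 0, 0], [0, 0, 0]]' --grip '[0, 0, 0, 0, 0]'

```text
time: 12.55
ee_pos: [0.54, 0.0596, 0.2802]
tcp_rot: [170.7, 23.3, 166.7]
wrist_force: [-0.4, 0.3, -1.3]
opening: 0.0131
grasp_force: 50.3
```

```bash
python3 st.py
```

```text
t 12.55 q [  5.554 -19.523 -13.165  71.373   1.544  17.255] F tool [0.963 0.066 0.974] M tool [ 0.172  0.533 -0.023] open 0.013093966339580891 gf 50.33089756965637
along 74.4752394144387 lateral u1u2 mm -0.0455044555096683 0.019708404840680184 turn rel (tool rotvec deg) [ -0.045   0.019 -80.292] Faxis -0.974624377440567 Maxis 0.023817982951401712
```

The draw is smooth, with only about 1 N on the wrist. I'll keep going until the foot is clear.

move_arm --offset '[[0, 0, -0.6], [0, 0, -0.6], [0, 0, -0.6], [0, 0, -0.6], [0, 0, -0.6]]' --twist '[[0, 0, 0], [0, 0, 0], [0, 0, 0], [0, 0, 0], [0, 0, 0]]' --grip '[0, 0, 0, 0, 0]'

```text
time: 13.05
ee_pos: [0.5274, 0.0576, 0.3073]
tcp_rot: [170.7, 23.3, 166.7]
wrist_force: [-0.1, 0.5, -2.5]
opening: 0.0132
grasp_force: 50.3
```

move_arm --offset '[[0, 0, -0.6], [0, 0, -0.6], [0, 0, -0.6], [0, 0, -0.6], [0, 0, -0.6]]' --twist '[[0, 0, 0], [0, 0, 0], [0, 0, 0], [0, 0, 0], [0, 0, 0]]' --grip '[0, 0, 0, 0, 0]'

```text
time: 13.55
ee_pos: [0.5149, 0.0555, 0.3345]
tcp_rot: [170.7, 23.3, 166.7]
wrist_force: [-0.0, -0.2, -1.3]
opening: 0.0128
grasp_force: 50.3
```

```bash
python3 st.py; python3 - <<'E'
from h import *
np.set_printoptions(precision=4,suppress=True)
a=[]
s=shot('scene');d=shot('side')
for p,(x,y) in [(s,(170,120)),(d,(240,90))]:
    a.append(cv2.resize(p['color'][y:y+180,x:x+240,::-1],(400,300)))
cv2.imwrite('pics/d1.png',np.hstack(a))
r=[max(finder.pinpoint(p,'tin_center'),key=lambda t:t['p'])['position'] for p in (s,d)]
print(r,tri([ray(s,r[0]),ray(d,r[1])]))
# tin rim by depth cloud
for p in (s,d):
    v,u=np.mgrid[:400,:640]; D=p['depth']
    P=np.stack([(u-p['cx'])/p['f']*D,(v-p['cy'])/p['f']*D,D],-1)@p['T'][:3,:3].T+p['T'][:3,3]
    Q=P[(D>0)&(np.hypot(P[...,0]-.468,P[...,1]+.291)<.06)&(P[...,2]>.02)]
    t=Q[Q[:,2]>.088]; print(Q[:,2].max(),len(t),cv2.minEnclosingCircle((t[:,:2]*1e3).astype(np.float32)))
E
```

```text
t 13.55 q [  5.326 -21.135  -8.148  78.014   1.636  17.048] F tool [ 0.483 -0.402  1.129] M tool [ 0.151  0.473 -0.017] open 0.012762564359273714 gf 50.33223330974579
along 134.42126142932574 lateral u1u2 mm -0.0933725569091131 -0.051429193671928504 turn rel (tool rotvec deg) [ -0.037   0.019 -80.291] Faxis -1.1289946385976228 Maxis 0.01722506115858537
[[207.7, 219.5], [396.0, 182.9]] (array([ 0.4748, -0.2982,  0.0472]), [np.float64(0.0050318964457236074), np.float64(0.005031896445723745)])
0.10146132246554507 220 ((479.5229187011719, -294.2944030761719), 40.33393478393555)
0.10042227446241914 218 ((476.4944152832031, -293.48785400390625), 40.17997741699219)
```

View pics/d1.png

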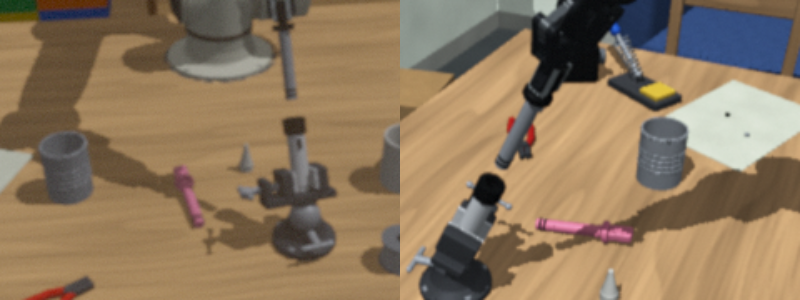

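```bash
cat > t2.py <<'E'
from tgt import *
tc=np.array([.4765,-.294,0]); l=np.array([-.85,.525,0]); l/=np.linalg.norm(l)
A2=np.sin(np.radians(15))*l+np.array([0,0,np.cos(np.radians(15))]); F=tc-.010*l+[0,0,.004]
def target(Rc):
    h=np.degrees(np.arctan2(l[1],l[0])-np.arctan2(A[1],A[0]))
    h=(h+180)%360-180
    R1=R.from_euler('z',h,degrees=True).as_matrix()@Rc
    a=-R1[:,2]; v=np.cross(a,A2); n=np.linalg.norm(v)
    return R.from_rotvec(v/n*np.arcsin(n)).as_matrix()@R1
E
python3 - <<'E'
from t2 import *
o=bot.get_obs(); Rc=rot(o['tcp_rot']); Rt=target(Rc); print('tool y',Rt[:,1],'pos',F+.279*A2)
plan(Rt,F+.279*A2,15)
E
```

```text
tool y [0.7798863  0.61933153 0.09058596] pos [ 0.42357142 -0.26130882  0.27349331]
"offset": [[0.26, -2.22, -0.03], [0.16, -2.23, 0.01], [0.06, -2.23, 0.05], [-0.04, -2.24, 0.1], [-0.14, -2.22, 0.15]] "twist": [[0.019, 0.005, 0.045], [0.019, 0.004, 0.044], [0.02, 0.005, 0.045], [0.019, 0.005, 0.045], [0.019, 0.005, 0.044]]
"offset": [[-0.24, -2.22, 0.18], [-0.34, -2.2, 0.22], [-0.44, -2.18, 0.26], [-0.53, -2.15, 0.31], [-0.64, -2.11, 0.34]] "twist": [[0.019, 0.004, 0.045], [0.019, 0.005, 0.045], [0.02, 0.005, 0.044], [0.019, 0.005, 0.045], [0.019, 0.005, 0.045]]
"offset": [[-0.72, -2.08, 0.38], [-0.83, -2.04, 0.41], [-0.91, -1.99, 0.45], [-1.01, -1.94, 0.48], [-1.09, -1.88, 0.51]] "twist": [[0.019, 0.004, 0.045], [0.019, 0.005, 0.044], [0.019, 0.005, 0.045], [0.02, 0.004, 0.045], [0.019, 0.005, 0.044]]
```

move_arm --offset '[[0.26, -2.22, -0.03], [0.16, -2.23, 0.01], [0.06, -2.23, 0.05], [-0.04, -2.24, 0.1], [-0.14, -2.22, 0.15]]' --twist '[[0.019, 0.005, 0.045], [0.019, 0.004, 0.044], [0.02, 0.005, 0.045], [0.019, 0.005, 0.045], [0.019, 0.005, 0.044]]' --grip '[0, 0, 0, 0, 0]'

```text
time: 14.25
ee_pos: [0.4843, -0.0508, 0.3132]
tcp_rot: [171.3, 19.9, 153.3]
wrist_force: [-1.0, -0.4, -0.4]
opening: 0.0135
grasp_force: 50.4
```

move_arm --offset '[[-0.24, -2.22, 0.18], [-0.34, -2.2, 0.22], [-0.44, -2.18, 0.26], [-0.53, -2.15, 0.31], [-0.64, -2.11, 0.34]]' --twist '[[0.019, 0.004, 0.045], [0.019, 0.005, 0.045], [0.02, 0.005, 0.044], [0.019, 0.005, 0.045], [0.019, 0.005, 0.045]]' --grip '[0, 0, 0, 0, 0]'

```text
time: 14.75
ee_pos: [0.4538, -0.1565, 0.2931]
tcp_rot: [172.6, 16.7, 140.1]
wrist_force: [-0.0, 0.1, -1.6]
opening: 0.0132
grasp_force: 50.4
```

move_arm --offset '[[-0.72, -2.08, 0.38], [-0.83, -2.04, 0.41], [-0.91, -1.99, 0.45], [-1.01, -1.94, 0.48], [-1.09, -1.88, 0.51]]' --twist '[[0.019, 0.004, 0.045], [0.019, 0.005, 0.044], [0.019, 0.005, 0.045], [0.02, 0.004, 0.045], [0.019, 0.005, 0.044]]' --grip '[0, 0, 0, 0, 0]'

```text
time: 15.25
ee_pos: [0.4232, -0.2622, 0.2729]
tcp_rot: [174.7, 14.0, 127.1]
wrist_force: [1.3, 0.0, -0.7]
opening: 0.0133
grasp_force: 50.4
```

move_arm --offset '[[0, 0, 0], [0, 0, 0]]' --twist '[[0, 0, 0], [0, 0, 0]]' --grip '[0, 0]'

```text
time: 15.45
ee_pos: [0.4235, -0.2614, 0.273]
tcp_rot: [174.7, 14.0, 127.2]
wrist_force: [0.1, -0.0, -1.1]
opening: 0.0132
grasp_force: 50.3
```

```bash
cat > pl.py <<'E'
from t2 import *
np.set_printoptions(precision=4,suppress=True)
o=bot.get_obs(); Rc=rot(o['tcp_rot']); print('h mm',((o['ee_pos']-F)@A2-.139)*1e3,'err tool cm',Rc.T@(F+.139*A2-o['ee_pos'])*100,'axis err',np.degrees(np.arccos(min(1,-Rc[:,2]@A2))),'F',o['wrist_force'],'q',o['q'],'open',o['opening'],'t',o['time'])
E
python3 pl.py; python3 - <<'E'
from t2 import *
np.set_printoptions(precision=4,suppress=True)
a=[];o=bot.get_obs(); Rc=rot(o['tcp_rot'])
for n,(x,y) in [('scene',(130,90)),('side',(290,60))]:
    p=shot(n); c=p['color'].copy()
    for X in [o['ee_pos']+Rc@[0,0,.139],tc+[0,0,.098]]:
        q=proj(p,X); cv2.circle(c,(int(q[0]),int(q[1])),1,(255,0,0),-1); print(n,q)
    a.append(cv2.resize(c[y:y+180,x:x+240,::-1],(400,300)))
    v,u=np.mgrid[:400,:640]; D=p['depth']
    P=np.stack([(u-p['cx'])/p['f']*D,(v-p['cy'])/p['f']*D,D],-1)@p['T'][:3,:3].T+p['T'][:3,3]
    L=(P[D>0]-o['ee_pos'])@Rc; k=(np.hypot(L[:,0],L[:,1])<.02)&(L[:,2]>.05)&(L[:,2]<.15); L=L[k]
    print('shaft local: maxz',L[:,2].max(),[np.median(L[(L[:,2]>b)&(L[:,2]<b+.02)],0) for b in (.06,.09,.115)], 'cam dir local',Rc.T@(p['T'][:3,3]-o['ee_pos']))
cv2.imwrite('pics/h1.png',np.hstack(a))
E
```

```text
h mm 139.52908734671797 err tool cm [-0.023   0.0242 13.9529] axis err 0.04496467738128772 F [ 0.1446 -0.0064 -1.0723] q [-31.6783 -16.2029  -8.7512  82.4959  -0.014   20.5066] open 0.013214932164516049 t 15.45
scene [211.3993 188.6562]
scene [207.6566 206.015 ]
shaft local: maxz 0.13503371273387405 [array([-0.0063,  0.0073,  0.0694]), array([-0.0077,  0.0075,  0.1002]), array([-0.0069,  0.007 ,  0.1253])] cam dir local [-0.6173  0.9724 -0.2519]
side [406.7992 156.7241]
side [398.1404 166.1048]
shaft local: maxz 0.1372100414692935 [array([0.0065, 0.0056, 0.0707]), array([0.0067, 0.0046, 0.0994]), array([0.0067, 0.0051, 0.1246])] cam dir local [ 0.6658  0.4308 -0.4768]
```

View pics/h1.png

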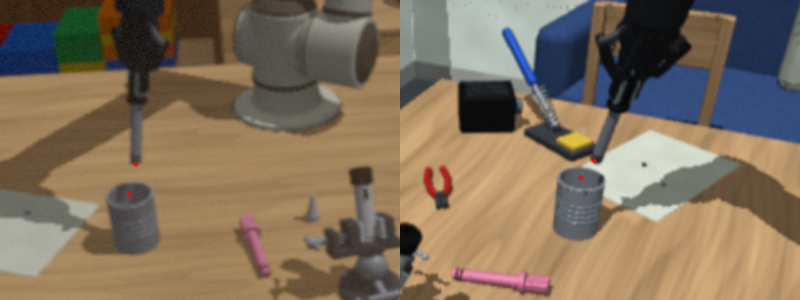

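The foot shows in line with the tool at about (136, 160) in the left picture and (597, 160) in the right. The rim centre marks sit in the tin's mouth, so I'll lower along the axis.

move_arm --offset '[[0, 0, 1.5], [0, 0, 1.5], [0, 0, 1.5], [0, 0, 1.2], [0, 0, 1.0]]' --twist '[[0, 0, 0], [0, 0, 0], [0, 0, 0], [0, 0, 0], [0, 0, 0]]' --grip '[0, 0, 0, 0, 0]'

```text
time: 16.05
ee_pos: [0.4383, -0.2703, 0.2069]
tcp_rot: [174.7, 14.0, 127.2]
wrist_force: [1.0, -0.1, -0.4]
opening: 0.0135
grasp_force: 50.4
```

move_arm --offset '[[0, 0, 1.0], [0, 0, 1.0], [0, 0, 1.0], [0, 0, 1.0], [0, 0, 0.8]]' --twist '[[0, 0, 0], [0, 0, 0], [0, 0, 0], [0, 0, 0], [0, 0, 0]]' --grip '[0, 0, 0, 0, 0]'

```text
time: 16.55
ee_pos: [0.4489, -0.2771, 0.1615]
tcp_rot: [174.7, 14.0, 127.2]
wrist_force: [0.6, 0.3, -1.3]
opening: 0.0127
grasp_force: 50.4
```

move_arm --offset '[[0, 0, 0.5], [0, 0, 0.4], [0, 0, 0.3], [0, 0, 0.2], [0, 0, 0]]' --twist '[[0, 0, 0], [0, 0, 0], [0, 0, 0], [0, 0, 0], [0, 0, 0]]' --grip '[0, 0, 0, 0, 0]'

```text
time: 17.05
ee_pos: [0.4519, -0.2789, 0.1488]
tcp_rot: [174.7, 14.0, 127.2]
wrist_force: [-0.4, -0.2, -0.8]
opening: 0.0132
grasp_force: 50.4
```

```bash
python3 pl.py
```

```text
h mm 10.917560700470203 err tool cm [-0.0018  0.0085  1.0918] axis err 0.0196896918684497 F [-0.3723 -0.2247 -0.8221] q [-31.6663 -12.8885 -19.8779  68.01    -0.0288  20.502 ] open 0.013162811233267483 t 17.05
```

move_arm --offset '[[0, 0, 0.3], [0, 0, 0.2], [0, 0, 0.15], [0, 0, 0.1], [0, 0, 0]]' --twist '[[0, 0, 0], [0, 0, 0], [0, 0, 0], [0, 0, 0], [0, 0, 0]]' --grip '[0, 0, 0, 0, 0]'

```text
time: 17.55
ee_pos: [0.4535, -0.2799, 0.1414]
tcp_rot: [174.7, 14.0, 127.2]
wrist_force: [0.1, -0.1, -0.3]
opening: 0.0129
grasp_force: 50.4
```

```bash
python3 pl.py
```

```text
h mm 3.3191981240402457 err tool cm [-0.0098  0.0115  0.3319] axis err 0.02353928165492398 F [ 0.0747 -0.0613 -0.3366] q [-31.6667 -12.5458 -20.406   67.1524  -0.0288  20.5026] open 0.012895344331934355 t 17.55
```

move_arm --offset '[[0, 0, 0.1], [0, 0, 0.05], [0, 0, 0]]' --twist '[[0, 0, 0], [0, 0, 0], [0, 0, 0]]' --grip '[0, 0, 0]'

```text
time: 17.85
ee_pos: [0.4539, -0.2801, 0.1401]
tcp_rot: [174.7, 14.0, 127.2]
wrist_force: [0.0, -0.8, -1.0]
opening: 0.013
grasp_force: 50.4
```

```bash
python3 pl.py
```

```text
h mm 1.9144875607996215 err tool cm [-0.0059  0.0098  0.1914] axis err 0.020143884671943165 F [ 0.0037 -0.8381 -1.0468] q [-31.6667 -12.483  -20.5045  66.9831  -0.0286  20.5018] open 0.012978383971421351 t 17.85
```

move_arm --offset '[[0, 0, 0.08], [0, 0, 0.05], [0, 0, 0]]' --twist '[[0, 0, 0], [0, 0, 0], [0, 0, 0]]' --grip '[0, 0, 0]'

```text
time: 18.15
ee_pos: [0.4541, -0.2803, 0.1388]
tcp_rot: [174.7, 14.0, 127.2]
wrist_force: [0.5, 0.7, -0.5]
opening: 0.0131
grasp_force: 50.4
```

```bash
python3 pl.py
```

```text
h mm 0.592902326315814 err tool cm [-0.0089  0.0118  0.0593] axis err 0.02007166536312662 F [ 0.5107  0.6762 -0.5133] q [-31.6685 -12.4226 -20.5959  66.8349  -0.0268  20.5035] open 0.013138304447376988 t 18.15
```

move_arm --offset '[[0, 0, 0.06], [0, 0, 0]]' --twist '[[0, 0, 0], [0, 0, 0]]' --grip '[0, 0]'

```text
time: 18.35
ee_pos: [0.4543, -0.2803, 0.1382]
tcp_rot: [174.7, 14.0, 127.2]
wrist_force: [-0.2, -0.6, -2.0]
opening: 0.0134
grasp_force: 50.4
```

```bash
python3 pl.py
```

```text
h mm -0.027528768379497803 err tool cm [-0.0073  0.0081 -0.0028] axis err 0.017986862926949468 F [-0.1907 -0.6304 -1.9576] q [-31.6659 -12.3913 -20.6358  66.7621  -0.0259  20.5023] open 0.01339649376162291 t 18.35
```

move_arm --offset '[[0, 0, 0.06], [0, 0, 0.06], [0, 0, 0]]' --twist '[[0, 0, 0], [0, 0, 0], [0, 0, 0]]' --grip '[0, 0, 0]'

```text
time: 18.65
ee_pos: [0.4546, -0.2806, 0.1374]
tcp_rot: [174.7, 14.1, 127.2]
wrist_force: [-1.7, 0.0, 1.8]
opening: 0.0132
grasp_force: 50.9
```

```bash
python3 pl.py
```

```text
h mm -0.9049002540149342 err tool cm [ 0.0093  0.0026 -0.0905] axis err 0.026340126934323204 F [-1.7391  0.0377  1.7904] q [-31.6658 -12.3508 -20.6962  66.6358  -0.0276  20.502 ] open 0.013235883531886896 t 18.65
```

move_arm --offset '[[0, 0, 0.06], [0, 0, 0.06], [0, 0, 0]]' --twist '[[0, 0, 0], [0, 0, 0], [0, 0, 0]]' --grip '[0, 0, 0]'

```text
time: 18.95
ee_pos: [0.455, -0.2808, 0.1372]
tcp_rot: [174.6, 14.1, 127.2]
wrist_force: [-4.2, 2.1, 9.1]
opening: 0.0132
grasp_force: 52.1
```

```bash
python3 pl.py
```

```text
h mm -1.2326240123595456 err tool cm [ 0.044  -0.0105 -0.1233] axis err 0.0781254773849949 F [-4.2332  2.1     9.1415] q [-31.6655 -12.3398 -20.723   66.5409  -0.0279  20.5012] open 0.013186346833251065 t 18.95
```

move_arm --offset '[[0, 0, -0.12], [0, 0, 0]]' --twist '[[0, 0, 0], [0, 0, 0]]' --grip '[0, 0]' --force 20

```text
time: 19.15
ee_pos: [0.4547, -0.2806, 0.1374]
tcp_rot: [174.6, 14.1, 127.2]
wrist_force: [-0.5, -0.2, 1.7]
opening: 0.0132
grasp_force: 50.7
```

```bash
python3 pl.py
```

```text
h mm -0.9612506430136669 err tool cm [ 0.0182 -0.0013 -0.0961] axis err 0.03629603417403406 F [-0.5332 -0.2272  1.6803] q [-31.6668 -12.3485 -20.7003  66.6154  -0.0245  20.5025] open 0.013175635579764788 t 19.15
```

move_arm --offset '[[0, 0, 0], [0, 0, 0], [0, 0, 0], [0, 0, 0], [0, 0, 0]]' --twist '[[0, 0, 0], [0, 0, 0], [0, 0, 0], [0, 0, 0], [0, 0, 0]]' --grip '[0.18, 0.22, 0.28, 0.35, 0.45]'

```text
time: 19.65
ee_pos: [0.4546, -0.2805, 0.1371]
tcp_rot: [174.7, 14.0, 127.2]
wrist_force: [0.8, 0.3, 0.5]
opening: 0.0384
grasp_force: 0.0
```

move_arm --offset '[[0, 0, 0], [0, 0, 0], [0, 0, 0], [0, 0, 0], [0, 0, 0]]' --twist '[[0, 0, 0], [0, 0, 0], [0, 0, 0], [0, 0, 0], [0, 0, 0]]' --grip '[0.6, 0.7, 0.7, 0.7, 0.7]'

```text
time: 20.15
ee_pos: [0.4546, -0.2805, 0.1372]
tcp_rot: [174.7, 14.0, 127.2]
wrist_force: [0.2, 0.3, -0.2]
opening: 0.0596
grasp_force: 0.0
```

```bash
python3 pl.py; python3 - <<'E'
from h import *
a=[]
for n,(x,y) in [('scene',(130,90)),('side',(290,60))]:
    p=shot(n); a.append(cv2.resize(p['color'][y:y+180,x:x+240,::-1],(400,300)))
cv2.imwrite('pics/r1.png',np.hstack(a))
E
```

```text
h mm -1.119601702834594 err tool cm [-0.0038  0.0065 -0.112 ] axis err 0.01945220859252858 F [ 0.1713  0.2952 -0.2103] q [-31.664  -12.3413 -20.7114  66.6298  -0.0291  20.5021] open 0.0595689435061408 t 20.15
```

View pics/r1.png

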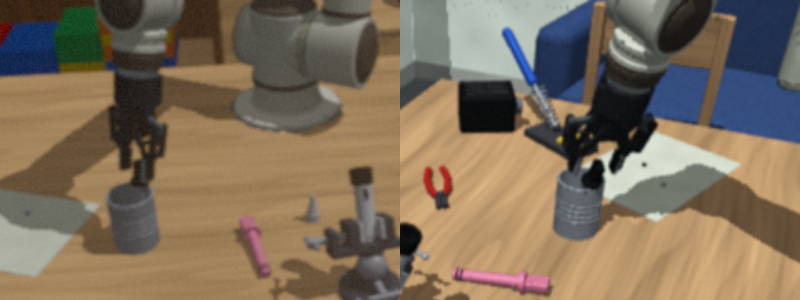

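The plunger leans in the tin with its grip free of the open fingers, and the tin is standing. I'll back off along the tool axis.

move_arm --offset '[[0, 0, -0.5], [0, 0, -1], [0, 0, -1], [0, 0, -1], [0, 0, -1]]' --twist '[[0, 0, 0], [0, 0, 0], [0, 0, 0], [0, 0, 0], [0, 0, 0]]' --grip '[0.7, 0.7, 0.7, 0.7, 0.7]'

```text
time: 20.75
ee_pos: [0.4446, -0.2743, 0.182]
tcp_rot: [174.6, 14.1, 127.2]
wrist_force: [-0.2, 0.6, -0.3]
opening: 0.0601
grasp_force: 0.0
```

move_arm --offset '[[0, 0, -1.5], [0, 0, -2], [0, 0, -2], [0, 0, -2], [0, 0, -2]]' --twist '[[0, 0, 0], [0, 0, 0], [0, 0, 0], [0, 0, 0], [0, 0, 0]]' --grip '[0.7, 0.7, 0.7, 0.7, 0.7]'

```text
time: 21.25
ee_pos: [0.4233, -0.2612, 0.2742]
tcp_rot: [174.6, 14.1, 127.2]
wrist_force: [0.6, -0.4, -0.2]
opening: 0.0597
grasp_force: 0.0
```

move_arm --offset '[[0, 0, 0], [0, 0, 0], [0, 0, 0], [0, 0, 0], [0, 0, 0]]' --twist '[[0, 0, 0], [0, 0, 0], [0, 0, 0], [0, 0, 0], [0, 0, 0]]' --grip '[0.7, 0.7, 0.7, 0.7, 0.7]'

```text
time: 21.75
ee_pos: [0.4236, -0.2614, 0.2716]
tcp_rot: [174.7, 14.0, 127.2]
wrist_force: [-0.5, -0.1, 1.0]
opening: 0.0598
grasp_force: 0.0
```

```bash
python3 - <<'E'
from h import *
a=[]
for n,(x,y) in [('scene',(130,90)),('side',(290,60))]:
    p=shot(n); a.append(cv2.resize(p['color'][y:y+180,x:x+240,::-1],(400,300)))
cv2.imwrite('pics/r2.png',np.hstack(a)); print(bot.get_obs()['wrist_force'])
E
```

```text
[-0.44054115  0.03078148  0.85383398]
```

View pics/r2.png

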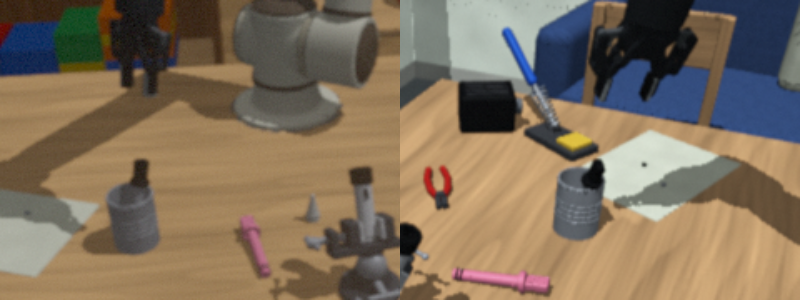

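The tin is standing with the plunger in it, piston end down: the grip shows at (141, 172) in the left picture and (594, 175) in the right. The gripper is clear and the other things haven't moved.

```bash
python3 -c "
from workcell import bot
print(bot.job_done())"
```

```text
the job is handed in; nothing more can be done
None
```

The job is handed in: the cap was turned anticlockwise to its stop at about 75°, the plunger drawn straight out along the barrel, and lowered piston end down into the tin, which is still standing.

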